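# Lock a micromanipulator collar on its bar

## Robot

A 6-joint arm with a two-finger parallel gripper is mounted at the origin on the work surface. World frame = base frame: x ahead of the robot, y to its left, z up, the work surface at z = 0. Lengths are in m, angles in degrees, forces in N, time in s.
With the tool pointing down it reaches from about 0.375 to 0.9 m from the base axis. Payload 3.1 kg.
Tool frame: the origin (TCP) lies at the very end of the fingers, on their centre line; the grasp point (between the pads) lies 19 mm behind it (robot.grasp_offset is the distance from the TCP to the grasp point, in m); x points along the fingers, y is the direction in which the jaws open and shut, and the axes are right-handed (so a half turn about x gives the same grasp; the last joint's range is limited). The gripper opens to 87 mm and grips with 3 to 60 N. Pads are 19 mm wide; open, the fingers measure 117 mm over their backs; the gripper's body (75 mm by 190 mm) begins 51 mm behind the grasp point.
Start: joints at [55.835, 30.224, 82.088, -0, 67.689, -10.227], TCP at [0.254, 0.571, 0.223] pointing down, gripper open.
Joint ranges: [-176.69, 176.69], [-43.24, 126.21], [12.49, 139.97], [-82, 262], [0, 151.66], [-163.58, 163.58]. Speed limits (degrees/s): [159.86, 159.86, 180, 180, 180, 180].

## Interface

Orientations are given as [roll, pitch, yaw] about the fixed x, y, z axes, in that order (R = Rz(yaw) Ry(pitch) Rx(roll)).
In Python, from workcell import robot, cams gives the robot as it stands.
- The arm moves only by the tool arm_command, never from a script. Its argument "commands" is text: rows parted by semicolons, each of 7 numbers parted by spaces: the shift along the tool's x, y, z in mm, then the turn, a rotation vector about the tool's x, y, z in rad, then the closure, from 0 (fully open) to 1 (shut). A call has 1 to 20 rows; each row shifts and turns the commanded pose from where the row before left it, along the tool's axes as they then stand; what a row does not reach is not made up. A row lasts 1/10 s, in which the tool goes at most 50 mm and 8.59 degrees, less where a joint would pass 70% of its speed; a pose out of reach is approached as far as the arm can. A call is refused whole if a number of a shift passes 50 or a number of a turn 0.15, either way. A call with a gripper value outside its range is refused whole. The fingers move at their own pace and stop on an object; "newtons" is the grip in N (left out, the last holds). Time passes only in rows, so rows that do not move let the fingers close. It gives the time, the measured TCP pose, the force and the opening at its end, in the units of the state.
- robot.observe(): the state, without advancing time (a new reading comes with each control period).
- cams.capture(name): name is "scene" or "top" or "wrist"; returns the picture (384x512x3 uint8, red, green, blue); there is no depth.
- cams.camera_params(name): a dict with "K" (3x3 intrinsics, pixels), "origin" and "rotation" of the camera in the world; the wrist camera has in their place "tool_from_camera" (4x4, takes a point from camera to tool coordinates, whose origin is the TCP and whose axes are the tool frame's). Camera axes: x right, y down, z forward; pixel columns grow to the right and rows downward; lengths in m; the calibration is good to about 2 mm. A picture is of the moment at which its call begins: read the wrist's pose just before it. camera_params takes no time and is no camera call.
- robot.close_job(): hands the job in, once; it reports no verdict.
The state is a dict: "time": time; "joint_positions": joint angles; "joint_vel": joint speeds; "joint_torque": joint torques, N m; "ee_pos": TCP position; "ee_rot": TCP orientation; "contact_force": force on the tool from outside, world axes, zero at the start; "torque": the same for the moment, N m; "gripper_width": opening from 0.0 (shut) to 1.0 (fully open).
Only numpy, scipy, OpenCV 4.12 (cv2) and the standard library are available. Lean on these libraries where they do the work, as an engineer would, in place of code of your own. Each camera call takes 0.05 s, during which the arm holds its last target. There are 200 camera calls.

## Task

Swing the clamp collar round the bar of the micromanipulator stand, by its set screw, until the screw faces the flat milled on the bar: there you feel the collar's spring ball click in and resist, so do not force it on past the flat. Then tighten the set screw clockwise until it bears firmly on the flat, without overtightening it. Let go, and leave the other things on the bench as they are.

Things in the scene. Friction and masses are not known exactly. Their poses are not given: they have to be found in the camera images.
- stand: Black base plate 190 x 280 x 12 mm; origin under its centre, y along the bar, -x its near side. Two pillars 95 mm either side hold a steel bar 24 mm in diameter, axis 115 mm above the table; their blocks rise 20 mm above that axis. A bright 12 mm wide flat is milled along the bar (seen beside the collar); it faces up, leaning from 0.35 rad to the near to 0.6 rad to the far side: not measured.
- collar_center (a point): Clamp collar: dark steel disc 44 mm in diameter, 28 mm wide, on the bar half-way between the pillars. The point lies on the bar's axis in mid collar; y runs along the bar, z points out along the set screw. It drags with 3 to 5 N at the screw's head. A pipette holder hangs from it opposite the screw, to 61 mm below the axis.
- collar (a joint): Angle of the collar about the bar, rad: 0 with the screw straight up, positive leaning to the stand's near side. Starts at 0.85 to 1.0, on the near side of the flat. When the screw faces the flat a spring ball drops into a groove along its middle: it runs light just before, is drawn in over the last 0.1 rad, then going on takes 8 N at the screw's head; let go, it stays in the groove.
- screw_head (a point): Set screw: knurled round steel head 25 mm in diameter, 24 mm long, on a 10 mm stem standing out radially from the collar. The point is the head's centre, 50 mm from the bar's axis before tightening; z points out along the screw. Hold it by its sides.
- screw (a joint): Turn of the set screw, rad, growing clockwise seen from its head (tightening); starts loose at -0.1 to 0.05, moves inward 2.4 mm per rad, turns with about 0.13 N m, stays where it is left. Facing the flat its foot lands at about 0.8 rad and the torque then grows. Firm is 1.25 to 1.65 rad, too tight from 1.9 rad. Off the flat the foot meets the bar's round at 0.2 rad already.
- foot: The screw's sprung flat foot, 6 mm wide, hidden in the collar; facing the flat it presses on the bar with about 14 N at 1.25 rad of the screw and 33 N more for each further rad. Its origin lies near the bar's axis in mid collar.
- dish: Lidded clear dish 55 mm in diameter and 13 mm high lying on the stand's base plate; origin under its centre. Leave alone.
- objective: Brass objective lens 29 mm in diameter and 44 mm high standing on the stand's base plate; origin under its centre. Leave alone.
- filter_disc: White filter disc 30 mm in diameter, 20 mm high, on the stand's base plate; origin under its centre. Leave alone.
- driver: Screwdriver 160 mm long lying on the table. Leave alone.
- oil_bottle: Amber bottle 32 mm in diameter and 60 mm high on the table; origin under its centre. Leave alone.
- slide_box: Grey box 85 x 55 x 35 mm on the table; origin under its centre. Leave alone.
- jar: Glass jar with a white lid, 60 mm in diameter and 70 mm high on the table; origin under its centre. Leave alone.

How it is judged (in metres and radians):
On the way, in this order (a step that is already met when the one before it is completed fails the run):
1. the collar is turned so that its set screw faces the flat (within 0.13 rad), the screw still loose (x of bar_c0 in the frame of collar_center between -0.0012 and 0.0012 m and value of joint screw below 0.5 rad), for 0.2 s.
2. the screw's foot bears on the flat with more than 10 N (contact force between foot and bar_c0 above 10 N), for 0.1 s.
At the end, for the whole second after the job is handed in: The set screw faces the flat within 0.13 rad, is turned past 1.05 rad and its foot bears on the flat with more than 10 N; the robot has let go and nothing else was disturbed (x of bar_c0 in the frame of collar_center between -0.0012 and 0.0012 m and contact force between foot and bar_c0 above 10 N and value of joint screw above 1.05 rad); the robot touches nothing.
It fails at once if the set screw's foot is pressed on the bar with more than 40 N (overtightened, or tightened on the round) (contact force between foot and anything else above 40 N).
It fails at once if the collar is forced on past the flat, by more than 0.2 rad (x of bar_c0 in the frame of collar_center below -0.0018 m).
It fails at once if a bystander is moved by more than 25 mm (distance of any of dish, objective, filter_disc, driver, oil_bottle, slide_box, jar from where it was at the start of the episode above 0.025 m).
It also fails if it takes over 72 s, if anything falls off the work surface, if the arm or the gripper's body presses on something with over 40 N, if the wrist force passes 120 N, or if a joint passes its speed limit or range.

## Working session

There is one attempt and no reset: what is moved stays moved. The work goes in short steps, Python scripts to look and compute and a tool call to move; the robot and the scene stay as the last step left them, time stands still between calls to the robot, and variables do not carry over. Pictures are saved under pics/ and viewed, about 8 in all and at most 12, crops included, and the job is handed in when it is done.

Besides the shell and the picture viewer there is one more tool, called after ">>>" as name(argument=value, ...), one argument or row to a line, values as JSON. arm_command: Moves the arm, as the interface text tells. Its arguments: {"type":"object","properties":{"commands":{"type":"string"},"newtons":{"type":"number"}},"required":["commands"]}

```bash
mkdir -p pics; ls; python3 - <<'E'
from workcell import robot,cams
import cv2,numpy as np
for n in("scene","top"):
    im=cams.capture(n);cv2.imwrite(f"pics/{n}0.png",im[:,:,::-1])
    p=cams.camera_params(n);print(n,{k:np.round(v,4).tolist() for k,v in p.items()})
print(np.round(cams.camera_params("wrist")["tool_from_camera"],4).tolist(),np.round(cams.camera_params("wrist")["K"],1).tolist())
print(robot.observe())
E
```

```text
pics
scene {'K': [[468.5671, 0.0, 249.2023], [0.0, 468.5671, 186.3916], [0.0, 0.0, 1.0]], 'origin': [1.0368, 0.8388, 0.8811], 'rotation': [-127.9176, 0.2219, 150.5136]}
top {'K': [[416.7891, 0.0, 252.4825], [0.0, 416.7891, 189.098], [0.0, 0.0, 1.0]], 'origin': [0.4387, -0.0208, 1.3639], 'rotation': [-173.5683, 0.5196, -90.1694]}
[[-0.0001, -0.2977, 0.9547, -0.162], [1.0, -0.0007, -0.0001, 0.0005], [0.0007, 0.9547, 0.2977, -0.0814], [0.0, 0.0, 0.0, 1.0]] [[293.8, 0.0, 255.7], [0.0, 293.8, 189.5], [0.0, 0.0, 1.0]]
{'time': 0.1, 'joint_positions': array([ 5.58365457e+01,  3.02762856e+01,  8.21489670e+01, -2.01219139e-04,
        6.76876587e+01, -1.02271361e+01]), 'joint_vel': array([ 0.00547374, -0.03847811, -0.19386963,  0.07326165, -0.1235638 ,
       -0.16658558]), 'joint_torque': array([ 9.34069112e-05, -4.40982842e+01, -1.77150321e+01,  6.35104277e-02,
        5.33451838e-02, -3.18993114e-05]), 'ee_pos': array([0.25317626, 0.57071256, 0.22164153]), 'ee_rot': array([-100.13275084,   89.88708861, -124.06899245]), 'contact_force': array([-0.07424405,  0.39109062, -0.26534407]), 'torque': array([-0.03259801,  0.00985224, -0.03306197]), 'gripper_width': 0.999493358457261}
```

View pics/scene0.png

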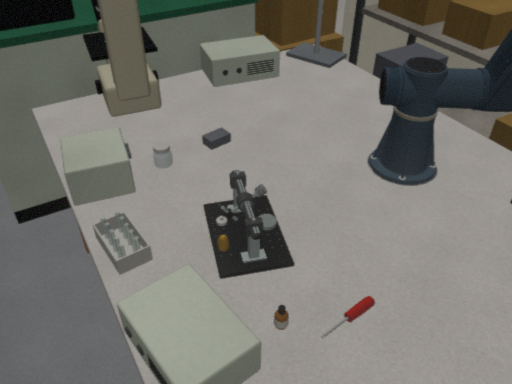

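View pics/top0.png

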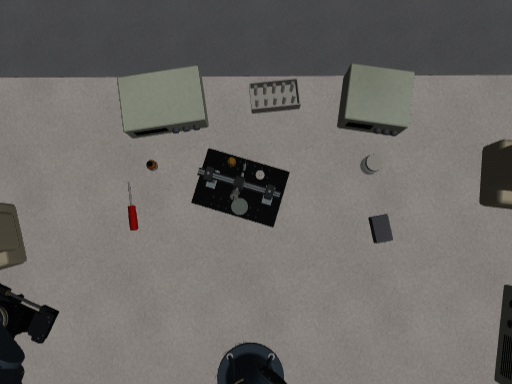

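```bash
cat > h.py <<'E'
import numpy as np,cv2
from scipy.spatial.transform import Rotation as R
from workcell import robot,cams
def rot(e): return R.from_euler('xyz',e,degrees=True).as_matrix()
def cam(n,st=None):
    p=cams.camera_params(n)
    if n=="wrist":
        T=np.eye(4);T[:3,:3]=rot(st["ee_rot"]);T[:3,3]=st["ee_pos"];T=T@p["tool_from_camera"];return p["K"],T[:3,3],T[:3,:3]
    return p["K"],np.array(p["origin"]),rot(p["rotation"])
def ray(c,uv):
    K,o,r=c;d=r@np.linalg.solve(K,[uv[0],uv[1],1]);return o,d/np.linalg.norm(d)
def onz(c,uv,z):
    o,d=ray(c,uv);return o+d*(z-o[2])/d[2]
def proj(c,P):
    K,o,r=c;q=K@(r.T@(np.asarray(P)-o));return q[:2]/q[2]
def tri(rs):
    A=np.zeros((3,3));b=np.zeros(3)
    for o,d in rs:
        M=np.eye(3)-np.outer(d,d);A+=M;b+=M@o
    return np.linalg.solve(A,b)
E
python3 - <<'E'
from h import *
t=cv2.imread("pics/top0.png");s=cv2.imread("pics/scene0.png")
a=cv2.resize(t[140:235,180:300],None,fx=5,fy=5,interpolation=cv2.INTER_CUBIC)
b=cv2.resize(s[160:280,190:300],None,fx=5,fy=5,interpolation=cv2.INTER_CUBIC)
cv2.imwrite("pics/t1.png",a);cv2.imwrite("pics/s1.png",b)
g=t.max(2);m=np.zeros_like(g);m[140:235,185:300]=(g[140:235,185:300]<60)*255
m=cv2.morphologyEx(m,cv2.MORPH_CLOSE,np.ones((9,9)))
c=max(cv2.findContours(m,0,2)[0],key=cv2.contourArea);r=cv2.minAreaRect(c);bx=cv2.boxPoints(r);print(r)
C=cam("top");P=np.array([onz(C,p,.012) for p in bx]);print(P.round(4));print(P.mean(0),[np.linalg.norm(P[i]-P[i-1]) for i in range(4)])
E
```

```text
((239.02294921875, 186.75689697265625), (87.44953918457031, 57.37379837036133), 16.699243545532227)
[[ 0.5508  0.1983  0.012 ]
 [ 0.7328  0.1463  0.012 ]
 [ 0.6476 -0.1293  0.012 ]
 [ 0.4684 -0.0738  0.012 ]]
[0.59987355 0.03533566 0.012     ] [np.float64(0.2842972188768023), np.float64(0.1892838824822757), np.float64(0.2884667056417752), np.float64(0.18762403646321216)]
```

View pics/t1.png

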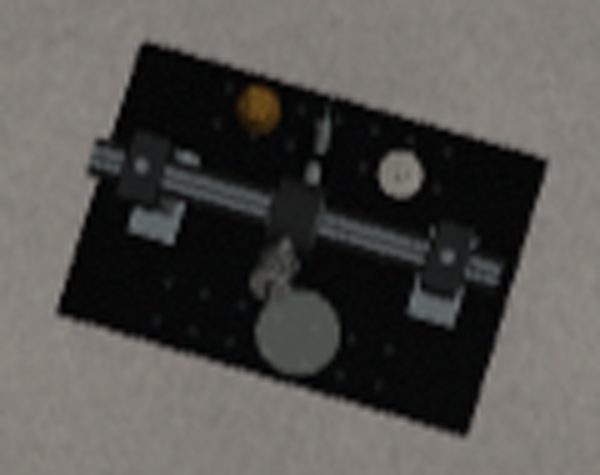

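View pics/s1.png

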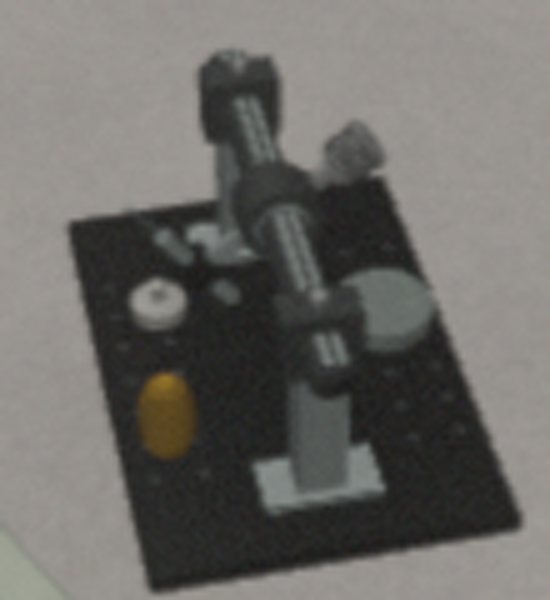

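```bash
python3 - <<'E'
from h import *
T=cam("top");S=cam("scene")
ht=(180+274/5,140+268/5);hs=(190+355/5,160+150/5)
h=tri([ray(T,ht),ray(S,hs)]);print("head",h,proj(T,h)-ht,proj(S,h)-hs)
# bar/collar centre from block tops + collar
c=np.array([.6,.0353,.115]);print("collar proj crop",(proj(T,c)-[180,140])*5,(proj(S,c)-[190,160])*5)
for nm,a,b in(("L",(142,165),(237,60)),("R",(447,255),(318,297))):
    p=tri([ray(T,(180+a[0]/5,140+a[1]/5)),ray(S,(190+b[0]/5,160+b[1]/5))]);print(nm,p)
st=robot.observe();print(rot(st["ee_rot"]).round(3))
E
```

```text
head [0.560009   0.04354384 0.1477248 ] [-0.62230874  0.93977201] [-1.30575679 -0.11351197]
collar proj crop [287.50548006 212.16544051] [271.88210799 215.35333115]
L [0.62574408 0.0962941  0.25914459]
R [ 0.5616653  -0.0466559  -0.01556774]
[[-0.001  0.406  0.914]
 [-0.002  0.914 -0.406]
 [-1.    -0.002 -0.   ]]
```

```bash
python3 - <<'E'
from h import *
T=cam("top");S=cam("scene");P=[]
for nm,a,b in(("L",(142,165),(318,297)),("R",(447,255),(237,60))):
    p=tri([ray(T,(180+a[0]/5,140+a[1]/5)),ray(S,(190+b[0]/5,160+b[1]/5))]);P.append(p);print(nm,p)
print(np.mean(P,0),P[0]-P[1])
yaw=np.radians(-16.9)
st=robot.observe();R0=rot(st["ee_rot"])
sx=np.array([np.cos(yaw),np.sin(yaw),0]);z=np.array([0,0,1.]);a=.9
s=-sx*np.sin(a)+z*np.cos(a)   # screw axis
for sg in(1,-1):
    y=sg*(sx*np.cos(a)+z*np.sin(a));x=-s
    Rt=np.c_[x,y,np.cross(x,y)]
    print(sg,Rt.round(3).tolist(),"rotvec tool",R.from_matrix(R0.T@Rt).as_rotvec().round(3))
c=np.array([.6,.035,.115]);print("pre TCP",c+s*.13,"shift tool",R0.T@(c+s*.13-st["ee_pos"])*1000)
E
```

```text
L [0.62444607 0.12176484 0.13783329]
R [ 0.56972241 -0.05942124  0.14195192]
[0.59708424 0.0311718  0.1398926 ] [ 0.05472367  0.18118607 -0.00411862]
1 [[0.749, 0.595, -0.291], [-0.228, -0.181, -0.957], [-0.622, 0.783, 0.0]] rotvec tool [ 1.343 -0.647  0.735]
-1 [[0.749, -0.595, 0.291], [-0.228, 0.181, 0.957], [-0.622, -0.783, 0.0]] rotvec tool [-1.565 -0.758 -0.668]
pre TCP [0.50256528 0.06460293 0.1958093 ] shift tool [  26.38305886 -361.35022931  433.28869501]
```

>>> arm_command(
  commands="0 -18.2 21.6 0 0 0 0;0 -18.2 21.6 0 0 0 0;0 -18.2 21.6 0 0 0 0;0 -18.2 21.6 0 0 0 0;0 -18.2 21.6 0 0 0 0;0 -18.2 21.6 0 0 0 0;0 -18.2 21.6 0 0 0 0;0 -18.2 21.6 0 0 0 0;0 -18.2 21.6 0 0 0 0;0 -18.2 21.6 0 0 0 0;0 -18.2 21.6 0 0 0 0;0 -18.2 21.6 0 0 0 0;0 -18.2 21.6 0 0 0 0;0 -18.2 21.6 0 0 0 0;0 -18.2 21.6 0 0 0 0;0 -18.2 21.6 0 0 0 0;0 -18.2 21.6 0 0 0 0;0 -18.2 21.6 0 0 0 0;0 -18.2 21.6 0 0 0 0;0 -18.2 21.6 0 0 0 0",
)

```text
time: 2.1
ee_pos: [0.5008, 0.0622, 0.2223]
ee_rot: [-170.5, 90.0, 165.5]
contact_force: [-0.1, 0.4, -0.1]
gripper_width: 1.002
```

>>> arm_command(
  commands="0 0 0 -0.078 -0.038 -0.033 0;0 0 0 -0.078 -0.038 -0.033 0;0 0 0 -0.078 -0.038 -0.033 0;0 0 0 -0.078 -0.038 -0.033 0;0 0 0 -0.078 -0.038 -0.033 0;0 0 0 -0.078 -0.038 -0.033 0;0 0 0 -0.078 -0.038 -0.033 0;0 0 0 -0.078 -0.038 -0.033 0;0 0 0 -0.078 -0.038 -0.033 0;0 0 0 -0.078 -0.038 -0.033 0;0 0 0 -0.078 -0.038 -0.033 0;0 0 0 -0.078 -0.038 -0.033 0;0 0 0 -0.078 -0.038 -0.033 0;0 0 0 -0.078 -0.038 -0.033 0;0 0 0 -0.078 -0.038 -0.033 0;0 0 0 -0.078 -0.038 -0.033 0;0 0 0 -0.078 -0.038 -0.033 0;0 0 0 -0.078 -0.038 -0.033 0;0 0 0 -0.078 -0.038 -0.033 0;0 0 0 -0.078 -0.038 -0.033 0",
)

```text
time: 4.1
ee_pos: [0.5133, 0.0819, 0.2843]
ee_rot: [-90.5, 43.7, -18.5]
contact_force: [0.3, -0.6, -0.5]
gripper_width: 1.002
```

```bash
python3 - <<'E'
from h import *
st=robot.observe();print({k:np.round(v,3).tolist() for k,v in st.items()})
im=cams.capture("wrist");cv2.imwrite("pics/w1.png",im[:,:,::-1])
C=cam("wrist",st)
print("cam",C[1]);print("head",proj(C,[.56,.0435,.148]),"c",proj(C,[.5985,.033,.115]))
E
```

```text
{'time': 4.1, 'joint_positions': [7.458, 11.686, 122.395, -81.936, 18.59, -80.405], 'joint_vel': [-9.001, -16.318, 1.396, 0.047, -20.853, -55.444], 'joint_torque': [0.781, -23.035, -13.512, -0.874, 0.762, 0.596], 'ee_pos': [0.513, 0.082, 0.284], 'ee_rot': [-90.472, 43.749, -18.452], 'contact_force': [0.277, -0.55, -0.514], 'torque': [0.236, 0.56, 0.042], 'gripper_width': 1.002}
cam [0.37742792 0.04116726 0.39675693]
head [314.29627899 159.88257318] c [302.85123623 153.02220355]
```

View pics/w1.png

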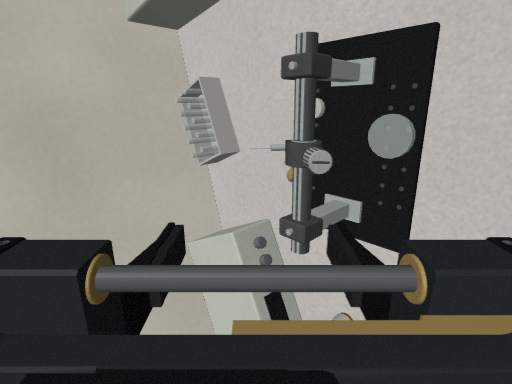

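```bash
cat >> h.py <<'E'
yaw=np.radians(-16.9)
sx=np.array([np.cos(yaw),np.sin(yaw),0]);sy=np.array([-np.sin(yaw),np.cos(yaw),0]);zz=np.array([0,0,1.])
c0=np.array([.5985,.033,.115])
def saxis(a): return -sx*np.sin(a)+zz*np.cos(a)
def Rt(a,sg=-1):
    x=-saxis(a);y=sg*(sx*np.cos(a)+zz*np.sin(a));return np.c_[x,y,np.cross(x,y)]
def delta(P,Rm,st=None):
    st=st or robot.observe();R0=rot(st["ee_rot"])
    print("shift(tool) mm",(R0.T@(P-st["ee_pos"])*1000).round(1),"turn",R.from_matrix(R0.T@Rm).as_rotvec().round(3),"shift after turn",(Rm.T@(P-st["ee_pos"])*1000).round(1))
E
python3 - <<'E'
from h import *
st=robot.observe()
print(st["ee_pos"],st["ee_rot"])
delta(c0+.13*saxis(.45),Rt(.45),st)
delta(c0+.13*saxis(.9),Rt(.9),st)
E
```

```text
[0.51362181 0.0817192  0.28594028] [-90.50633116  43.58238496 -18.36765513]
shift(tool) mm [ 65.7  12.1 -20.8] turn [-0.012 -0.017  0.36 ] shift after turn [ 65.4 -11.5 -21.9]
shift(tool) mm [ 57.9  69.5 -21.5] turn [-0.008 -0.019 -0.09 ] shift after turn [ 51.   74.6 -21.9]
```

>>> arm_command(
  commands="0 0 0 0 0 0.06 0;0 0 0 0 0 0.06 0;0 0 0 0 0 0.06 0;0 0 0 0 0 0.06 0;0 0 0 0 0 0.06 0;0 0 0 0 0 0.06 0;0 0 0 0 0 0 0;0 0 0 0 0 0 0",
)

```text
time: 4.95
ee_pos: [0.5127, 0.0781, 0.2834]
ee_rot: [-91.4, 61.4, -20.1]
contact_force: [-0.2, 0.8, -0.8]
gripper_width: 0.996
```

```bash
python3 - <<'E'
from h import *
st=robot.observe();print({k:np.round(v,3).tolist() for k,v in st.items()})
delta(c0+.13*saxis(.45),Rt(.45),st)
E
```

```text
{'time': 4.95, 'joint_positions': [2.636, 10.348, 110.968, -19.584, 33.554, -144.692], 'joint_vel': [0.457, -0.096, 1.526, -0.041, 0.092, -0.51], 'joint_torque': [-0.217, -26.347, -17.568, -0.623, -1.425, -0.054], 'ee_pos': [0.513, 0.078, 0.283], 'ee_rot': [-91.44, 61.405, -20.137], 'contact_force': [-0.226, 0.807, -0.759], 'torque': [0.153, 0.287, 0.044], 'gripper_width': 0.996}
shift(tool) mm [ 64.   -9.8 -16.2] turn [-0.025 -0.026  0.049] shift after turn [ 63.  -12.5 -18.2]
```

>>> arm_command(
  commands="0 0 0 -0.01 -0.013 0.025 0;0 0 0 -0.01 -0.013 0.025 0;8 -2 -3 0 0 0 0;8 -2 -3 0 0 0 0;8 -2 -3 0 0 0 0;8 -2 -3 0 0 0 0;8 -2 -3 0 0 0 0;8 -2 -3 0 0 0 0;0 0 0 0 0 0 0;0 0 0 0 0 0 0;0 0 0 0 0 0 0",
)

```text
time: 6.05
ee_pos: [0.5381, 0.052, 0.2461]
ee_rot: [-89.7, 64.2, -16.8]
contact_force: [-0.6, -0.6, -0.7]
gripper_width: 1.004
```

```bash
python3 - <<'E'
from h import *
st=robot.observe();print({k:np.round(st[k],3).tolist() for k in("joint_positions","ee_pos","ee_rot","contact_force","torque")})
im=cams.capture("wrist");cv2.imwrite("pics/w2.png",im[:,:,::-1])
C=cam("wrist",st);delta(c0+.13*saxis(.45),Rt(.45),st)
hh=[.56,.0435,.148]
u=proj(C,hh);v=proj(C,c0);print("cam",C[1],"head",u,"c",v,"pillars",proj(C,c0+.095*sy+.02*zz),proj(C,c0-.095*sy+.02*zz))
x0,y0=(v-[75,56]).astype(int);x0=max(0,min(x0,512-150));y0=max(0,min(y0,384-112));print(x0,y0)
cv2.imwrite("pics/w2c.png",cv2.resize(im[y0:y0+112,x0:x0+150,::-1],None,fx=5,fy=5,interpolation=cv2.INTER_CUBIC))
E
```

```text
{'joint_positions': [-2.894, 15.146, 110.404, -12.083, 29.907, -156.606], 'ee_pos': [0.538, 0.052, 0.246], 'ee_rot': [-89.682, 64.245, -16.791], 'contact_force': [-0.628, -0.586, -0.678], 'torque': [0.209, 0.297, -0.036]}
shift(tool) mm [15.6  0.  -0.7] turn [-0.004  0.001 -0.   ] shift after turn [15.6  0.  -0.7]
cam [ 0.44736454 -0.00588574  0.39175144] head [279.67684346 188.1426991 ] c [256.287636   176.45124891] pillars [248.87301561 262.8283166 ] [246.52998989  82.12605464]
181 120
```

View pics/w2c.png

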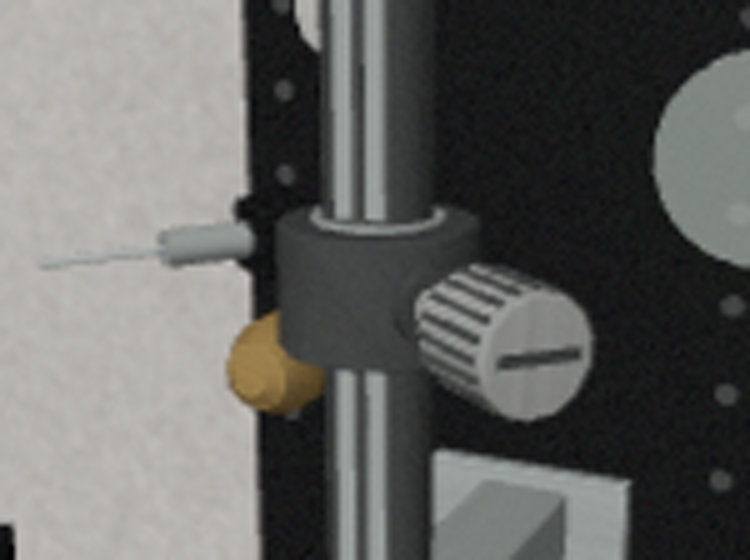

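>>> arm_command(
  commands="0 0 0 0.145 0 0 0;0 0 0 0.145 0 0 0;0 0 0 0.145 0 0 0;0 0 0 0.145 0 0 0;0 0 0 0.145 0 0 0;0 0 0 0.145 0 0 0;0 0 0 0.145 0 0 0;0 0 0 0.145 0 0 0;0 0 0 0.145 0 0 0;0 0 0 0.145 0 0 0;0 0 0 0.145 0 0 0;0 0 0 0.145 0 0 0;0 0 0 0.145 0 0 0;0 0 0 0.145 0 0 0;0 0 0 0.145 0 0 0;0 0 0 0.145 0 0 0;0 0 0 0.145 0 0 0;0 0 0 0.145 0 0 0;0 0 0 0.145 0 0 0;0 0 0 0.145 0 0 0",
)

```text
time: 8.1
ee_pos: [0.5381, 0.0522, 0.2464]
ee_rot: [76.8, 64.2, -16.8]
contact_force: [-0.1, -0.2, 0.3]
gripper_width: 1.002
```

>>> arm_command(
  commands="0 0 0 0.121 0 0 0.5;0 0 0 0.121 0 0 0.5;0 0 0 0 0 0.05 0.5;0 0 0 0 0 0.05 0.5;0 0 0 0 0 0.05 0.5;0 0 0 0 0 0.05 0.5;0 0 0 0 0 0 0.5;0 0 0 0 0 0 0.5;0 0 0 0 0 0 0.5;0 0 0 0 0 0 0.5",
  newtons=30,
)

```text
time: 9.1
ee_pos: [0.5389, 0.0515, 0.2466]
ee_rot: [90.2, 52.9, -17.0]
contact_force: [-0.2, -0.6, -0.5]
gripper_width: 0.501
```

```bash
python3 - <<'E'
from h import *
st=robot.observe();print({k:np.round(st[k],3).tolist() for k in("joint_positions","ee_pos","ee_rot","contact_force","torque","gripper_width")})
im=cams.capture("wrist");cv2.imwrite("pics/w3.png",im[:,:,::-1])
C=cam("wrist",st);print("pred head",proj(C,c0+.05*saxis(.9)),"face",proj(C,c0+.062*saxis(.9)),"c",proj(C,c0))
cv2.imwrite("pics/w3c.png",cv2.resize(im[:,100:450,::-1],None,fx=1.5,fy=1.5))
H=c0+.05*saxis(.9)
delta(H-(.019-.08)*saxis(.65),Rt(.65,1),st)
delta(H-.019*saxis(.65),Rt(.65,1),st)
E
```

```text
{'joint_positions': [-0.902, 15.172, 118.055, -42.112, 14.421, 54.391], 'ee_pos': [0.539, 0.052, 0.247], 'ee_rot': [90.232, 52.933, -16.988], 'contact_force': [-0.176, -0.638, -0.525], 'torque': [0.045, 0.447, 0.015], 'gripper_width': 0.501}
pred head [209.18577207 192.86087081] face [203.76778668 196.98137992] c [227.65715421 178.81293729]
shift(tool) mm [ 33.2 -42.2   0.6] turn [-0.005  0.001  0.003] shift after turn [ 33.  -42.3   0.4]
shift(tool) mm [113.2 -42.    0.5] turn [-0.005  0.001  0.003] shift after turn [113.  -42.3   0.4]
```

View pics/w3c.png

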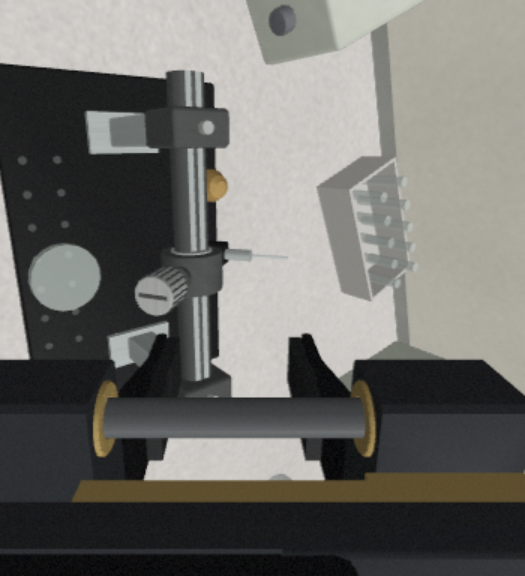

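>>> arm_command(
  commands="3 -7 0 0 0 0 0.5;3 -7 0 0 0 0 0.5;3 -7 0 0 0 0 0.5;3 -7 0 0 0 0 0.5;3 -7 0 0 0 0 0.5;3 -7 0 0 0 0 0.5;0 0 0 0 0 0 0.5;0 0 0 0 0 0 0.5",
)

```text
time: 9.95
ee_pos: [0.5169, 0.0582, 0.2064]
ee_rot: [90.2, 53.0, -17.0]
contact_force: [0.4, -0.6, -0.2]
gripper_width: 0.496
```

```bash
python3 - <<'E'
from h import *
st=robot.observe();print({k:np.round(st[k],3).tolist() for k in("joint_positions","ee_pos","ee_rot","contact_force","torque","gripper_width")})
H=c0+.05*saxis(.9)
delta(H-.019*saxis(.65),Rt(.65,1),st)
E
```

```text
{'joint_positions': [0.183, 19.057, 123.221, -79.32, 10.442, 93.202], 'ee_pos': [0.517, 0.058, 0.206], 'ee_rot': [90.169, 52.981, -17.023], 'contact_force': [0.382, -0.63, -0.238], 'torque': [0.047, 0.443, 0.012], 'gripper_width': 0.496}
shift(tool) mm [95.1  0.7  0.3] turn [-0.005  0.001  0.004] shift after turn [95.1  0.3  0.4]
```

>>> arm_command(
  commands="0 0 0 0 0 -0.05 0.5;0 0 0 0 0 -0.05 0.5;0 0 0 0 0 -0.05 0.5;0 0 0 0 0 0 0.5;0 0 0 0 0 0 0.5",
)

```text
time: 10.45
ee_pos: [0.5171, 0.0534, 0.2072]
ee_rot: [89.0, 57.4, -18.6]
contact_force: [-0.3, -0.3, -0.2]
gripper_width: 0.499
```

```bash
python3 - <<'E'
from h import *
st=robot.observe();print({k:np.round(st[k],3).tolist() for k in("joint_positions","ee_pos","ee_rot")})
H=c0+.05*saxis(.9)
delta(H-.015*saxis(.5),Rt(.5,1),st)
E
```

```text
{'joint_positions': [-0.814, 18.21, 120.016, -42.599, 14.067, 55.814], 'ee_pos': [0.517, 0.053, 0.207], 'ee_rot': [88.955, 57.416, -18.603]}
shift(tool) mm [90.5  3.7 -5.6] turn [-0.007  0.016 -0.069] shift after turn [90.1  9.9 -4.2]
```

>>> arm_command(
  commands="0 0 0 0 0.008 -0.035 0.5;0 0 0 0 0.008 -0.035 0.5;0 3 -1 0 0 0 0.5;0 3 -1 0 0 0 0.5;0 3 -1 0 0 0 0.5;0 0 0 0 0 0 0.5;0 0 0 0 0 0 0.5",
)

```text
time: 11.15
ee_pos: [0.5247, 0.0543, 0.2108]
ee_rot: [90.4, 61.6, -16.9]
contact_force: [0.1, -0.9, 0.1]
gripper_width: 0.498
```

```bash
python3 - <<'E'
from h import *
st=robot.observe();print({k:np.round(st[k],3).tolist() for k in("joint_positions","ee_pos","ee_rot")})
H=c0+.05*saxis(.9)
delta(H-.015*saxis(.5),Rt(.5,1),st)
E
```

```text
{'joint_positions': [-2.172, 17.811, 116.325, -21.278, 19.444, 33.547], 'ee_pos': [0.525, 0.054, 0.211], 'ee_rot': [90.401, 61.554, -16.863]}
shift(tool) mm [89.8  2.3 -1.1] turn [-0.006 -0.     0.004] shift after turn [89.8  2.  -1.1]
```

>>> arm_command(
  commands="0 2 -1 0 0 0 0.5;8 0 0 0 0 0 0.5;8 0 0 0 0 0 0.5;8 0 0 0 0 0 0.5;8 0 0 0 0 0 0.5;8 0 0 0 0 0 0.5;6 0 0 0 0 0 0.5;0 0 0 0 0 0 0.5;0 0 0 0 0 0 0.5",
)

```text
time: 12.05
ee_pos: [0.5479, 0.0482, 0.1712]
ee_rot: [90.4, 61.6, -16.9]
contact_force: [0.0, -0.1, 0.6]
gripper_width: 0.504
```

>>> arm_command(
  commands="6 0 0 0 0 0 0.5;6 0 0 0 0 0 0.5;6 0 0 0 0 0 0.5;6 0 0 0 0 0 0.5;6 0 0 0 0 0 0.5;6 0 0 0 0 0 0.5;6 0 0 0 0 0 0.5;0 0 0 0 0 0 0.5;0 0 0 0 0 0 0.5;0 0 0 0 0 0 0.5",
)

```text
time: 13.05
ee_pos: [0.567, 0.0425, 0.1346]
ee_rot: [90.5, 61.5, -16.8]
contact_force: [-1.2, -0.0, 0.3]
gripper_width: 0.502
```

```bash
python3 - <<'E'
from h import *
st=robot.observe();print({k:np.round(st[k],3).tolist() for k in("joint_positions","ee_pos","ee_rot","contact_force","torque")})
im=cams.capture("wrist");cv2.imwrite("pics/w4.png",im[:,:,::-1])
H=c0+.05*saxis(.9)
delta(H-.015*saxis(.5),Rt(.5,1),st)
E
```

```text
{'joint_positions': [-3.558, 29.106, 115.244, -38.933, 10.024, 50.667], 'ee_pos': [0.567, 0.042, 0.135], 'ee_rot': [90.455, 61.534, -16.825], 'contact_force': [-1.194, -0.007, 0.276], 'torque': [-0.023, 0.367, 0.005]}
shift(tool) mm [ 1.9 -0.  -0.1] turn [-0.007 -0.001  0.003] shift after turn [ 1.9 -0.  -0.1]
```

View pics/w4.png

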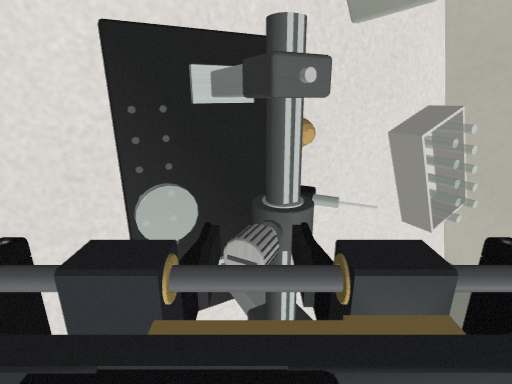

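```bash
cat >> h.py <<'E'
def pose(th,t,off=.0092,r=.052,g=.019):
    s=saxis(t);yd=sx*np.cos(t)+zz*np.sin(t)
    return c0+r*saxis(th)+off*yd-g*s, Rt(t,1)
def table(ths,ts,**k):
    p0=None
    for th,t in zip(ths,ts):
        P,Q=pose(th,t,**k)
        if p0 is not None:
            print(round(th,3),(p0[1].T@(P-p0[0])*1000).round(2),R.from_matrix(p0[1].T@Q).as_rotvec().round(3))
        p0=(P,Q)
E
python3 - <<'E'
from h import *
th=np.linspace(.92,-.04,21);table(th,.55*th)
st=robot.observe();P,Q=pose(.92,.506);delta(P,Q,st)
E
```

```text
0.872 [-0.71  1.8  -0.  ] [ 0.    -0.    -0.026]
0.824 [-0.66  1.82  0.  ] [-0.    -0.    -0.026]
0.776 [-0.61  1.84 -0.  ] [ 0.    -0.    -0.026]
0.728 [-0.56  1.86  0.  ] [ 0.    -0.    -0.026]
0.68 [-0.51  1.88  0.  ] [-0.    -0.    -0.026]
0.632 [-0.46  1.89  0.  ] [ 0.    -0.    -0.026]
0.584 [-0.41  1.91  0.  ] [-0.     0.    -0.026]
0.536 [-0.35  1.92 -0.  ] [-0.    -0.    -0.026]
0.488 [-0.3   1.93  0.  ] [-0.     0.    -0.026]
0.44 [-0.25  1.94  0.  ] [ 0.    -0.    -0.026]
0.392 [-0.2   1.95 -0.  ] [-0.     0.    -0.026]
0.344 [-0.14  1.96  0.  ] [-0.     0.    -0.026]
0.296 [-0.09  1.97 -0.  ] [ 0.    -0.    -0.026]
0.248 [-0.04  1.98  0.  ] [-0.    -0.    -0.026]
0.2 [0.02 1.98 0.  ] [-0.    -0.    -0.026]
0.152 [ 0.07  1.99 -0.  ] [ 0.     0.    -0.026]
0.104 [ 0.13  1.99 -0.  ] [-0.    -0.    -0.026]
0.056 [0.18 1.99 0.  ] [-0.     0.    -0.026]
0.008 [ 0.23  1.99 -0.  ] [ 0.     0.    -0.026]
-0.04 [ 0.29  1.99 -0.  ] [ 0.    -0.    -0.026]
shift(tool) mm [ 4.5  7.5 -0.1] turn [-0.007 -0.001  0.009] shift after turn [ 4.6  7.5 -0.1]
```

>>> arm_command(
  commands="1 2.5 0 0 0 0 0.5;1 2.5 0 0 0 0 0.5;0 2.5 0 0 0 0 0.5;0 0 0 0 0 0 0.5;0 0 0 0 0 0 0.5",
)

```text
time: 13.6
ee_pos: [0.5713, 0.0405, 0.1351]
ee_rot: [90.3, 61.8, -17.1]
contact_force: [-5.0, 3.0, 0.3]
gripper_width: 0.504
```

>>> arm_command(
  commands="-0.7 1.8 0 0 0 -0.026 0.5;-0.7 1.8 0 0 0 -0.026 0.5;-0.6 1.85 0 0 0 -0.026 0.5;-0.55 1.85 0 0 0 -0.026 0.5;-0.5 1.9 0 0 0 -0.026 0.5;-0.45 1.9 0 0 0 -0.026 0.5;-0.4 1.9 0 0 0 -0.026 0.5",
)

```text
time: 14.3
ee_pos: [0.5783, 0.0383, 0.1431]
ee_rot: [90.4, 72.7, -16.9]
contact_force: [-9.6, 3.2, 2.6]
gripper_width: 0.5
```

```bash
python3 - <<'E'
from h import *
st=robot.observe();print({k:np.round(st[k],3).tolist() for k in("joint_positions","ee_pos","ee_rot","contact_force","torque")})
print("f tool",rot(st["ee_rot"]).T@st["contact_force"])
P,Q=pose(.584,.321);delta(P,Q,st)
E
```

```text
{'joint_positions': [-5.447, 28.709, 105.563, -6.979, 28.975, 17.43], 'ee_pos': [0.578, 0.038, 0.143], 'ee_rot': [90.375, 72.744, -16.892], 'contact_force': [-9.598, 3.247, 2.599], 'torque': [0.485, 1.606, -0.032]}
f tool [-5.48578425 -8.90213929 -0.26001384]
shift(tool) mm [ 1.9  6.6 -0.8] turn [-0.006  0.     0.02 ] shift after turn [ 2.   6.6 -0.8]
```

>>> arm_command(
  commands="0 0 0 0 0 0 0.5;0 0 0 0 0 0 0.5;0 0 0 0 0 0 0.5",
)

```text
time: 14.6
ee_pos: [0.5804, 0.0378, 0.1439]
ee_rot: [90.5, 72.4, -16.8]
contact_force: [-5.3, 1.5, 2.4]
gripper_width: 0.501
```

```bash
python3 - <<'E'
from h import *
st=robot.observe();print({k:np.round(st[k],4).tolist() for k in("ee_pos","ee_rot","contact_force","torque")})
print("f tool",rot(st["ee_rot"]).T@st["contact_force"])
P,Q=pose(.584,.321);delta(P,Q,st)
im=cams.capture("wrist");cv2.imwrite("pics/w5.png",im[:,:,::-1])
s=cams.capture("scene");t=cams.capture("top")
a=cv2.resize(im[150:340,170:340],(510,570),interpolation=cv2.INTER_CUBIC)
cv2.imwrite("pics/w5c.png",a[:,:,::-1])
E
```

```text
{'ee_pos': [0.5804, 0.0378, 0.1439], 'ee_rot': [90.4682, 72.4239, -16.7904], 'contact_force': [-5.3399, 1.4702, 2.4167], 'torque': [0.2464, 1.1626, 0.0042]}
f tool [-3.97592092 -4.54742703  0.17214381]
shift(tool) mm [ 2.1  4.4 -0.7] turn [-0.006 -0.001  0.014] shift after turn [ 2.2  4.4 -0.7]
```

View pics/w5c.png

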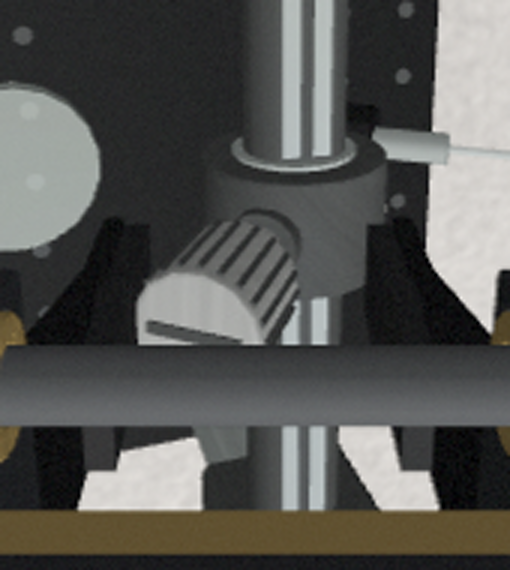

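>>> arm_command(
  commands="-0.35 1.9 0 0 0 -0.026 0.5;-0.3 1.95 0 0 0 -0.026 0.5;-0.25 1.95 0 0 0 -0.026 0.5;-0.2 1.95 0 0 0 -0.026 0.5;0 0 0 0 0 0 0.5;0 0 0 0 0 0 0.5",
)

```text
time: 15.35
ee_pos: [0.5911, 0.035, 0.1484]
ee_rot: [91.1, 77.9, -16.2]
contact_force: [-1.4, 0.5, 0.3]
gripper_width: 0.498
```

```bash
cat >> h.py <<'E'
def theta():
    from scipy.optimize import brentq
    st=robot.observe();R0=rot(st["ee_rot"]);x=R0[:,0];t=np.arctan2(x@sx,-x[2])
    G=st["ee_pos"]-.019*x-c0;y=R0[:,1]
    half=.087*st["gripper_width"]/2
    f=lambda th:.05*saxis(th)@y-(G@y-half+.0125*np.cos(th-t)+.012*abs(np.sin(th-t)))
    th=brentq(f,t-1,t+1)
    print("t",st["time"].__round__(2),"tilt",t.round(3),"theta if touching",round(th,3),"head depth wrt G (tool x) mm",((.05*saxis(th)-G)@x*1000).round(1),"along z",(G@R0[:,2]*1000).round(1),"f tool",(R0.T@st["contact_force"]).round(1),"tq",(R0.T@st["torque"]).round(2),"j",st["joint_positions"].round(0))
    return th,t
E
python3 -c "
from h import *
theta()"
```

```text
t 15.35 tilt 0.212 theta if touching 0.37 head depth wrt G (tool x) mm 3.9 along z 0.2 f tool [-0.6 -1.4 -0.1] tq [-0.03 -0.13 -0.27] j [ -6.  30. 100.  -3.  38.  13.]
```

```bash
python3 - <<'E'
from h import *
st=robot.observe()
im=cams.capture("wrist");cv2.imwrite("pics/w6.png",im[:,:,::-1])
C=cam("wrist",st);d=C[1]-c0;print("cam angle",np.arctan2(-d@sx,d[2]),"along",d@sy)
theta()
print("c",proj(C,c0))
for off in(.03,.045,.06):
  P=c0+off*sy
  def px(a,r):return proj(C,P+r*saxis(a))
  print(off,"axis",px(0,0).round(1),"flat mid for a=",[(a,px(a,.0104)[0].round(1)) for a in(.3,.2,.1,0,-.1,-.2)])
  y=int(round(px(0,.0)[1]));x=int(px(0,0)[0]);print(y,x-24,im[y-1:y+2,x-24:x+25].mean((0,2)).astype(int).tolist())
a=cv2.resize(im[130:350,170:340],(510,660)[:2],interpolation=cv2.INTER_CUBIC)[:600]
cv2.imwrite("pics/w6c.png",a[:,:,::-1])
E
```

```text
cam angle 0.20817727649935808 along 0.08174570989924991
t 15.4 tilt 0.212 theta if touching 0.371 head depth wrt G (tool x) mm 3.9 along z 0.2 f tool [-0.4 -1.2 -0.4] tq [ 0.05 -0.08 -0.28] j [ -6.  30. 100.  -3.  38.  13.]
c [255.42656317 217.53635107]
0.03 axis [255.1 177.2] flat mid for a= [(0.3, np.float64(253.7)), (0.2, np.float64(255.3)), (0.1, np.float64(256.8)), (0, np.float64(258.4)), (-0.1, np.float64(259.9)), (-0.2, np.float64(261.4))]
177 231 [39, 39, 40, 40, 39, 39, 35, 40, 51, 58, 62, 66, 69, 72, 74, 77, 83, 91, 171, 184, 184, 185, 184, 184, 116, 86, 86, 86, 112, 180, 186, 186, 187, 188, 155, 100, 80, 77, 76, 70, 65, 50, 38, 38, 38, 39, 39, 38, 39]
0.045 axis [254.9 155.7] flat mid for a= [(0.3, np.float64(253.5)), (0.2, np.float64(255.1)), (0.1, np.float64(256.7)), (0, np.float64(258.3)), (-0.1, np.float64(259.9)), (-0.2, np.float64(261.4))]
156 230 [37, 42, 41, 39, 38, 40, 38, 40, 47, 54, 60, 61, 68, 70, 73, 74, 78, 85, 114, 178, 185, 184, 184, 184, 168, 108, 86, 86, 85, 136, 180, 185, 185, 186, 187, 152, 100, 80, 77, 75, 70, 66, 54, 41, 36, 38, 37, 38, 36]
0.06 axis [254.8 133.3] flat mid for a= [(0.3, np.float64(253.2)), (0.2, np.float64(254.9)), (0.1, np.float64(256.6)), (0, np.float64(258.2)), (-0.1, np.float64(259.8)), (-0.2, np.float64(261.3))]
133 230 [37, 39, 36, 37, 38, 37, 38, 43, 50, 59, 62, 65, 69, 72, 73, 75, 81, 88, 137, 180, 185, 184, 183, 183, 166, 107, 86, 86, 86, 137, 181, 185, 185, 186, 187, 152, 99, 80, 77, 75, 70, 67, 60, 40, 35, 38, 35, 34, 35]
```

View pics/w6c.png

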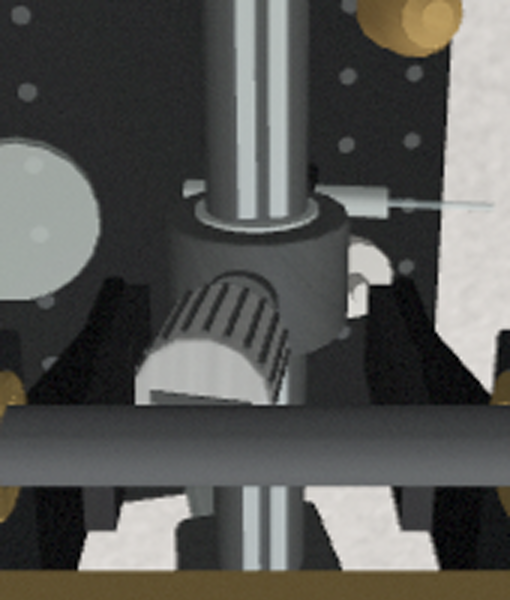

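>>> arm_command(
  commands="-0.1 1.5 0 0 0 -0.02 0.5;-0.1 1.5 0 0 0 -0.02 0.5;-0.1 1.5 0 0 0 -0.02 0.5;0 0 0 0 0 0 0.5;0 0 0 0 0 0 0.5",
)

```text
time: 15.9
ee_pos: [0.5955, 0.0336, 0.1496]
ee_rot: [91.5, 81.3, -15.8]
contact_force: [-0.2, 0.9, -0.5]
gripper_width: 0.502
```

```bash
python3 -c "
from h import *
theta()"
```

```text
t 15.9 tilt 0.153 theta if touching 0.269 head depth wrt G (tool x) mm 4.0 along z 0.2 f tool [ 0.4 -0.5 -0.8] tq [ 0.03 -0.04 -0.17] j [-7. 31. 97. -2. 44. 12.]
```

>>> arm_command(
  commands="0 1.5 0 0 0 -0.02 0.5;0 1.5 0 0 0 -0.02 0.5;0 0 0 0 0 0 0.5;0 0 0 0 0 0 0.5",
)

```text
time: 16.3
ee_pos: [0.598, 0.0328, 0.1499]
ee_rot: [91.9, 83.6, -15.3]
contact_force: [0.3, -0.2, 1.3]
gripper_width: 0.498
```

```bash
python3 -c "
from h import *
theta()"
```

```text
t 16.3 tilt 0.112 theta if touching 0.204 head depth wrt G (tool x) mm 3.9 along z 0.2 f tool [-1.2  0.5  0.1] tq [-0.01 -0.11 -0.14] j [-7. 31. 95. -1. 48. 11.]
```

```bash
cat >> h.py <<'E'
def headmeas(name):
    st=robot.observe();im=cams.capture("wrist");cv2.imwrite(f"pics/{name}.png",im[:,:,::-1]);C=cam("wrist",st)
    g=im.mean(2)
    for y in(250,254,258,262): 
        print(y,g[y,205:300].astype(int).tolist()) 
    for th in(.4,.3,.2,.1,0,-.1):
        s=saxis(th);yd=sx*np.cos(th)+zz*np.sin(th)
        print(th,"face near/far",proj(C,c0+.062*s-.0125*yd).round(1),proj(C,c0+.062*s+.0125*yd).round(1),"face far-y",proj(C,c0+.062*s+.0125*sy).round(1))
E
python3 -c "
from h import *
headmeas('w7')"
```

```text
250 [23, 22, 24, 18, 21, 23, 23, 27, 25, 18, 21, 24, 22, 20, 20, 38, 91, 98, 85, 49, 63, 86, 100, 154, 175, 185, 186, 184, 184, 184, 185, 186, 186, 185, 184, 184, 185, 188, 189, 188, 188, 186, 185, 183, 182, 181, 182, 184, 188, 188, 189, 188, 186, 183, 184, 184, 179, 177, 125, 93, 85, 89, 88, 51, 37, 41, 45, 42, 42, 43, 43, 43, 45, 44, 44, 42, 43, 44, 39, 43, 43, 44, 41, 43, 43, 44, 29, 24, 19, 16, 18, 20, 21, 16, 21]
254 [26, 25, 21, 23, 23, 22, 21, 24, 23, 26, 23, 24, 20, 25, 20, 70, 179, 170, 108, 86, 135, 167, 178, 184, 186, 188, 186, 183, 184, 184, 186, 187, 186, 186, 185, 186, 186, 189, 190, 189, 187, 187, 187, 184, 182, 182, 184, 185, 188, 189, 190, 188, 186, 184, 185, 184, 185, 184, 182, 181, 177, 155, 113, 66, 44, 37, 44, 46, 41, 44, 40, 42, 42, 43, 45, 41, 44, 41, 44, 44, 44, 43, 42, 39, 42, 40, 36, 22, 15, 19, 20, 19, 16, 17, 24]
258 [21, 20, 19, 20, 26, 21, 23, 25, 30, 25, 19, 20, 20, 23, 67, 178, 185, 99, 119, 175, 182, 181, 182, 185, 186, 188, 187, 185, 185, 185, 185, 188, 187, 185, 185, 185, 187, 190, 189, 188, 188, 188, 186, 184, 183, 183, 184, 186, 189, 189, 189, 188
[... 320 characters left out ...]
, 87, 88, 78, 78, 77, 75, 77, 77, 76, 70, 66, 67, 63, 63, 59, 90, 95, 95, 97, 96, 95, 121, 122, 122, 121, 122, 123, 150, 179, 182, 183, 185, 184, 169, 114, 69, 44, 44, 40, 46, 42, 44, 39, 42, 42, 42, 42, 38, 42, 43, 41, 44, 42, 43, 42, 44, 45, 43, 29, 22, 17, 15, 21, 23, 22]
0.4 face near/far [193.2 257.3] [236.7 264.1] face far-y [213.3 239.3]
0.3 face near/far [202.9 259.9] [248.9 264.3] face far-y [224.7 240.5]
0.2 face near/far [213.6 261.9] [261.1 263.8] face far-y [236.6 241.2]
0.1 face near/far [225.  263.3] [273.1 262.7] face far-y [248.7 241.3]
0 face near/far [237.  264.1] [284.5 261. ] face far-y [260.9 240.9]
-0.1 face near/far [249.2 264.3] [295.2 258.7] face far-y [272.8 239.9]
```

>>> arm_command(
  commands="0 1 0 0 0 -0.015 0.5;0 1 0 0 0 -0.015 0.5;0 0 0 0 0 0 0.5;0 0 0 0 0 0 0.5",
)

```text
time: 16.75
ee_pos: [0.6, 0.0321, 0.1501]
ee_rot: [92.7, 85.4, -14.6]
contact_force: [-0.2, -0.2, -0.5]
gripper_width: 0.499
```

```bash
cat >> h.py <<'E'
def edges(name):
    st=robot.observe();im=cams.capture("wrist");cv2.imwrite(f"pics/{name}.png",im[:,:,::-1]);C=cam("wrist",st)
    g=im.mean(2)[257:260].mean(0);i=np.where(g[205:300]>110)[0]+205
    ths=np.linspace(.5,-.3,81);m=[np.mean([proj(C,c0+.062*saxis(t)+k*.0125*(sx*np.cos(t)+zz*np.sin(t)))[0] for k in(-1,1)]) for t in ths]
    print("edges",i.min(),i.max(),"theta img",np.interp((i.min()+i.max())/2,m,ths).round(3))
E
python3 -c "
from h import *
theta();edges('w8')"
```

```text
t 16.75 tilt 0.081 theta if touching 0.156 head depth wrt G (tool x) mm 4.0 along z 0.3 f tool [ 0.5 -0.2  0.3] tq [ 0.01 -0.04 -0.04] j [-7. 32. 93. -1. 50. 10.]
edges 218 270 theta img 0.095
```

>>> arm_command(
  commands="0 1 0 0 0 -0.015 0.5;0 1 0 0 0 -0.015 0.5;0 0 0 0 0 0 0.5;0 0 0 0 0 0 0.5",
)

```text
time: 17.2
ee_pos: [0.6018, 0.0316, 0.1502]
ee_rot: [94.3, 87.1, -13.0]
contact_force: [-0.4, -0.1, 0.8]
gripper_width: 0.504
```

```bash
python3 -c "
from h import *
theta();edges('w9')"
```

```text
t 17.2 tilt 0.051 theta if touching 0.116 head depth wrt G (tool x) mm 4.1 along z 0.2 f tool [-0.8 -0.3  0.2] tq [-0.01 -0.14 -0.09] j [-7. 33. 92. -0. 53. 10.]
edges 215 272 theta img 0.055
```

>>> arm_command(
  commands="0 1 0 0 0 -0.015 0.5;0 1 0 0 0 -0.015 0.5;0 0 0 0 0 0 0.5;0 0 0 0 0 0 0.5",
)

```text
time: 17.65
ee_pos: [0.603, 0.0312, 0.1501]
ee_rot: [100.6, 88.9, -6.6]
contact_force: [-2.5, 1.7, 1.0]
gripper_width: 0.497
```

```bash
python3 -c "
from h import *
theta();edges('w10')"
```

```text
t 17.65 tilt 0.019 theta if touching 0.078 head depth wrt G (tool x) mm 4.1 along z 0.3 f tool [-1.  -2.9 -0.9] tq [ 0.03 -0.08 -0.56] j [-8. 33. 90.  0. 56. 10.]
edges 214 275 theta img 0.014
```

>>> arm_command(
  commands="0 1 0 0 0 -0.015 0.5;0 1 0 0 0 -0.015 0.5;0 0 0 0 0 0 0.5;0 0 0 0 0 0 0.5",
)

```text
time: 18.1
ee_pos: [0.6044, 0.0308, 0.15]
ee_rot: [-105.7, 89.2, 147.1]
contact_force: [-3.2, 2.7, 1.9]
gripper_width: 0.501
```

```bash
python3 - <<'E'
from h import *
theta();edges('w11')
im=cv2.imread("pics/w11.png");cv2.imwrite("pics/w11c.png",cv2.resize(im[120:340,170:340],(510,600)))
E
```

```text
t 18.1 tilt -0.013 theta if touching 0.043 head depth wrt G (tool x) mm 4.2 along z 0.2 f tool [-1.8 -3.9 -1.7] tq [-0.05  0.02 -0.93] j [-8. 34. 88.  0. 58.  9.]
edges 214 277 theta img -0.034
```

View pics/w11c.png

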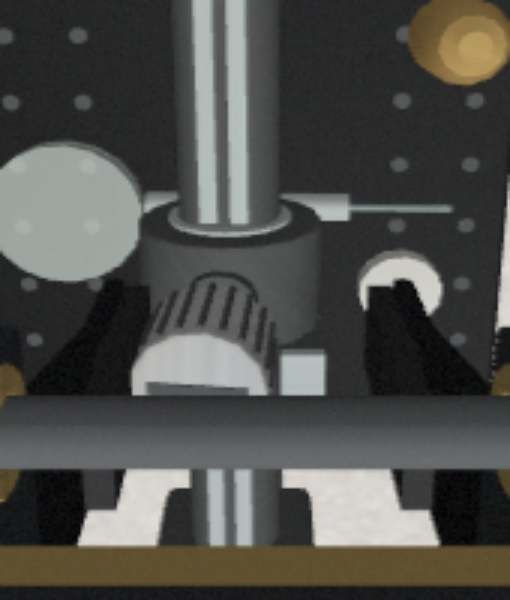

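```bash
python3 - <<'E'
from h import *
st=robot.observe();C=cam("wrist",st);im=cv2.imread("pics/w11.png");d=C[1]-c0
print("cam ang",np.arctan2(-d@sx,d[2]))
for off in(.04,.055):
  P=c0+off*sy;q=proj(C,P);x=int(q[0]);y=int(q[1]);print(q,x-24,im[y-1:y+2,x-24:x+25].mean((0,2)).astype(int).tolist())
  print([(a,proj(C,P+.0104*saxis(a))[0].round(1)) for a in(.2,.1,0,-.1,-.2)],proj(C,P+.012*saxis(1.5))[0],proj(C,P+.012*saxis(-1.5))[0])
E
```

```text
cam ang -0.04838624303663172
[245.62386095 162.64772928] 221 [39, 40, 39, 42, 41, 41, 40, 45, 56, 64, 68, 70, 76, 86, 137, 179, 184, 184, 183, 182, 132, 91, 86, 87, 85, 177, 186, 184, 186, 186, 188, 120, 89, 83, 81, 80, 77, 74, 71, 68, 60, 56, 42, 40, 41, 42, 40, 42, 42]
[(0.2, np.float64(241.7)), (0.1, np.float64(243.3)), (0, np.float64(244.9)), (-0.1, np.float64(246.5)), (-0.2, np.float64(248.1))] 228.01281686259858 263.15155795876
[245.2534254  140.60440624] 221 [40, 41, 40, 40, 40, 40, 40, 54, 60, 67, 69, 73, 82, 114, 178, 184, 184, 184, 183, 166, 106, 84, 85, 84, 136, 180, 186, 185, 185, 186, 170, 111, 86, 82, 80, 78, 76, 73, 69, 68, 62, 57, 40, 38, 40, 42, 41, 41, 40]
[(0.2, np.float64(241.3)), (0.1, np.float64(242.9)), (0, np.float64(244.5)), (-0.1, np.float64(246.1)), (-0.2, np.float64(247.8))] 227.2447467875535 263.1744671310794
```

```bash
python3 - <<'E'
from h import *
P,Q=pose(.07,.07,off=0,r=.052);delta(P,Q)
E
```

```text
shift(tool) mm [ 2.2 -8.6 -0.4] turn [-0.006 -0.003  0.083] shift after turn [ 1.5 -8.8 -0.4]
```

>>> arm_command(
  commands="0.4 -2 0 0 0 0.015 0.5;0.4 -2 0 0 0 0.015 0.5;0.4 -2 0 0 0 0.015 0.5;0.3 -2 0 0 0 0.015 0.5;0 -0.5 0 0 0 0.015 0.5;0 0 0 0 0 0 0.5;0 0 0 0 0 0 0.5;0 0 0 0 0 0 0.5",
)

```text
time: 18.95
ee_pos: [0.5978, 0.0328, 0.1489]
ee_rot: [93.3, 86.2, -14.0]
contact_force: [0.3, -0.5, -0.7]
gripper_width: 0.503
```

```bash
python3 - <<'E'
from h import *
theta();edges("w12")
P,Q=pose(.07,.07,off=0,r=.052);delta(P,Q)
E
```

```text
t 18.95 tilt 0.067 theta if touching 0.193 head depth wrt G (tool x) mm 3.3 along z 0.2 f tool [0.8 0.4 0.3] tq [ 0.02 -0.07 -0.14] j [-7. 32. 93. -1. 51. 10.]
edges 222 275 theta img 0.089
shift(tool) mm [ 0.8 -1.7 -0.4] turn [-0.006 -0.003  0.004] shift after turn [ 0.8 -1.7 -0.4]
```

>>> arm_command(
  commands="0.8 -2 -0.4 0 0 0 0.5;0 0 0 0 0 0 0.5;0 0 0 0 0 0 0.5;0 0 0 0 0 0 1;0 0 0 0 0 0 1;0 0 0 0 0 0 1;0 0 0 0 0 0 1;0 0 0 0 0 0 1;0 0 0 0 0 0 1;0 0 0 0 0 0 1",
  newtons=40,
)

```text
time: 20.0
ee_pos: [0.596, 0.0338, 0.1479]
ee_rot: [93.3, 86.2, -14.0]
contact_force: [0.9, -0.6, -0.0]
gripper_width: 0.276
```

```bash
python3 - <<'E'
from h import *
st=robot.observe();print(st["gripper_width"]*87,st["ee_pos"],rot(st["ee_rot"]).T@st["contact_force"],rot(st["ee_rot"]).T@st["torque"])
edges("w13");P,Q=pose(.08,.07,off=0,r=.052);delta(P,Q)
E
```

```text
23.976165195845667 [0.59598452 0.03381335 0.14792586] [0.0688894  1.03309291 0.35274304] [-0.00689677 -0.14524828  0.07322187]
edges 234 278 theta img 0.06
shift(tool) mm [ 0.1 -0.2  0.1] turn [-0.006 -0.003  0.003] shift after turn [ 0.1 -0.2  0. ]
```

>>> arm_command(
  commands="0.24 0 0 0.1 0 0 1;0.24 0 0 0.1 0 0 1;0.24 0 0 0.1 0 0 1;0.24 0 0 0.1 0 0 1;0.24 0 0 0.1 0 0 1;0 0 0 0 0 0 1;0 0 0 0 0 0 1",
)

```text
time: 20.75
ee_pos: [0.5964, 0.0336, 0.1468]
ee_rot: [121.7, 86.1, -14.1]
contact_force: [1.3, -1.4, -1.0]
gripper_width: 0.273
```

```bash
cat >> h.py <<'E'
def turn():
    st=robot.observe();R0=rot(st["ee_rot"]);D=Rt(.07,1).T@R0
    print("turn",R.from_matrix(D).as_rotvec().round(3),"f",(R0.T@st["contact_force"]).round(1),"tq",(R0.T@st["torque"]).round(3),"w",(st["gripper_width"]*87).round(1),"j6",st["joint_positions"][5].round(1),"radius",((st["ee_pos"]-.019*R0[:,0]-c0)@saxis(.08)*1000).round(1),"ang",np.arctan2(-(st["ee_pos"]-.019*R0[:,0]-c0)@sx,(st["ee_pos"]-.019*R0[:,0]-c0)[2]).round(3))
E
python3 -c "
from h import *
turn()"
```

```text
Traceback (most recent call last):
  File "h.py", line 64, in turn
    print("turn",R.from_matrix(D).as_rotvec().round(3),"f",(R0.T@st["contact_force"]).round(1),"tq",(R0.T@st["torque"]).round(3),"w",(st["gripper_width"]*87).round(1),"j6",st["joint_positions"][5].round(1),"radius",((st["ee_pos"]-.019*R0[:,0]-c0)@saxis(.08)*1000).round(1),"ang",np.arctan2(-(st["ee_pos"]-.019*R0[:,0]-c0)@sx,(st["ee_pos"]-.019*R0[:,0]-c0)[2]).round(3))
                                                                                                                                     ^^^^^^^^^^^^^^^^^^^^^^^^^^^^^^
AttributeError: 'float' object has no attribute 'round'
```

```bash
sed -i 's/(st\["gripper_width"\]\*87).round(1)/round(st["gripper_width"]*87,1)/' h.py; python3 -c "
from h import *
turn()"
```

```text
turn [ 0.504  0.003 -0.004] f [1.1 1.9 0.1] tq [ 0.047 -0.112  0.418] w 23.8 j6 38.9 radius 50.9 ang 0.069
```

>>> arm_command(
  commands="0.24 0 0 0.1 0 0 1;0.24 0 0 0.1 0 0 1;0.24 0 0 0.1 0 0 1;0.24 0 0 0.1 0 0 1;0 0 0 0 0 0 1;0 0 0 0 0 0 1",
)

```text
time: 21.35
ee_pos: [0.5965, 0.0333, 0.1459]
ee_rot: [144.2, 86.1, -14.5]
contact_force: [2.3, -2.7, -0.1]
gripper_width: 0.276
```

```bash
python3 -c "
from h import *
turn()"
```

```text
turn [ 0.903  0.002 -0.004] f [ 0.3  3.3 -1.2] tq [ 0.038 -0.076  0.762] w 24.0 j6 61.8 radius 50.0 ang 0.065
```

>>> arm_command(
  commands="0.24 0 0 0.1 0 0 1;0.24 0 0 0.1 0 0 1;0.24 0 0 0.1 0 0 1;0 0 0 0 0 0 1;0 0 0 0 0 0 1",
)

```text
time: 21.85
ee_pos: [0.5965, 0.0331, 0.1455]
ee_rot: [161.0, 86.1, -14.8]
contact_force: [2.4, -4.9, 2.6]
gripper_width: 0.278
```

```bash
python3 -c "
from h import *
turn()"
```

```text
turn [ 1.203e+00  1.000e-03 -4.000e-03] f [-2.4  5.1 -2.2] tq [-0.044  0.023  1.111] w 24.2 j6 78.9 radius 49.6 ang 0.065
```

```bash
python3 - <<'E'
from h import *
im=cams.capture("wrist")[:,:,::-1];cv2.imwrite("pics/w14.png",im)
a=cv2.imread("pics/w13.png")
f=lambda q:cv2.resize(q[210:270,200:310],None,fx=3.5,fy=5,interpolation=cv2.INTER_CUBIC)
cv2.imwrite("pics/m.png",np.vstack([f(a),f(im)]))
E
```

```text
(no output)
```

View pics/m.png

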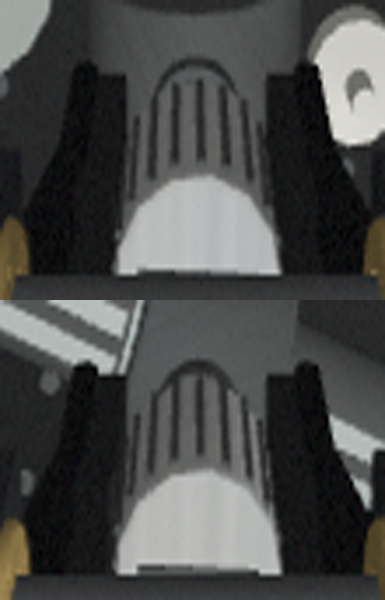

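>>> arm_command(
  commands="0.2 0 0 0.085 0 0 1;0.2 0 0 0.085 0 0 1;0.2 0 0 0.085 0 0 1;0 0 0 0 0 0 1;0 0 0 0 0 0 1;0 0 0 0 0 0 1",
)

```text
time: 22.5
ee_pos: [0.5964, 0.0329, 0.1452]
ee_rot: [175.2, 86.1, -15.1]
contact_force: [0.5, -4.9, 4.4]
gripper_width: 0.275
```

```bash
python3 - <<'E'
from h import *
turn()
im=cams.capture("wrist")[:,:,::-1];cv2.imwrite("pics/w15.png",im)
for n in("w13","w14","w15"):
    g=cv2.imread(f"pics/{n}.png").mean(2);p=g[238:246,232:274].mean(0)
    print(n,[int(v) for v in g[236:240,230:276].mean(0)]); print([int(v) for v in g[264,230:280]])
E
```

```text
turn [ 1.457 -0.    -0.003] f [-4.3  4.7 -1.6] tq [0.011 0.226 1.121] w 23.9 j6 93.5 radius 49.3 ang 0.066
w13 [23, 23, 22, 24, 23, 23, 50, 65, 47, 57, 86, 92, 64, 41, 49, 89, 94, 94, 83, 50, 40, 78, 95, 97, 97, 96, 55, 41, 64, 93, 95, 96, 97, 54, 40, 57, 91, 95, 94, 65, 44, 60, 87, 65, 43, 42]
[23, 22, 65, 111, 171, 181, 180, 182, 184, 111, 76, 64, 62, 64, 63, 64, 64, 62, 60, 54, 90, 94, 93, 95, 95, 93, 92, 96, 94, 85, 114, 120, 122, 123, 124, 124, 123, 121, 150, 154, 155, 154, 154, 153, 177, 180, 180, 182, 183, 158]
w14 [22, 21, 21, 23, 28, 32, 52, 69, 46, 62, 88, 91, 63, 44, 60, 89, 95, 94, 76, 48, 47, 84, 96, 97, 98, 97, 56, 43, 75, 96, 100, 101, 104, 58, 39, 71, 107, 114, 117, 85, 47, 77, 120, 93, 51, 59]
[32, 33, 36, 110, 167, 176, 177, 180, 182, 114, 85, 84, 85, 82, 84, 82, 85, 84, 83, 86, 86, 86, 85, 85, 84, 88, 82, 86, 83, 86, 86, 86, 73, 75, 73, 75, 71, 74, 74, 75, 73, 65, 62, 63, 169, 179, 180, 181, 184, 177]
w15 [23, 21, 25, 22, 29, 34, 59, 63, 46, 72, 90, 89, 53, 47, 71, 90, 93, 94, 65, 43, 56, 95, 101, 102, 104, 77, 46, 51, 94, 110, 114, 115, 101, 56, 46, 92, 122, 128, 129, 83, 49, 98, 130, 92, 52, 77]
[33, 31, 36, 126, 170, 177, 177, 180, 165, 104, 84, 85, 84, 86, 83, 86, 86, 84, 84, 84, 86, 85, 86, 84, 85, 85, 86, 84, 85, 87, 84, 87, 85, 85, 84, 84, 86, 86, 84, 76, 76, 76, 77, 100, 172, 180, 181, 183, 184, 169]
```

>>> arm_command(
  commands="0.1 0 0 0.05 0 0 1;0 0 0 0 0 0 1;0 0 0 0 0 0 1;0 0 0 0 0 0 0.4;0 0 0 0 0 0 0.4;0 0 0 0 0 0 0.4;0 0 0 0 0 0 0.4;0 0 0 0 0 0 0.4",
)

```text
time: 23.35
ee_pos: [0.5953, 0.0343, 0.1438]
ee_rot: [179.7, 86.3, -13.7]
contact_force: [0.1, 0.6, -0.2]
gripper_width: 0.574
```

```bash
python3 - <<'E'
from h import *
turn()
E
```

```text
turn [ 1.51e+00 -1.00e-03 -7.00e-03] f [ 0.2 -0.6  0. ] tq [-0.061 -0.196  0.062] w 49.9 j6 96.6 radius 48.0 ang 0.096
```

>>> arm_command(
  commands="-3 0 0 0 0 0 0.4;-6 0 0 0 0 0 0.4;-8 0 0 0 0 0 0.4;-8 0 0 0 0 0 0.4;-10 0 0 0 0 0 0.4;-10 0 0 0 0 0 0.4;-10 0 0 0 0 0 0.4;-10 0 0 0 0 0 0.4;-10 0 0 0 0 0 0.4;-10 0 0 0 0 0 0.4;-10 0 0 0 0 0 0.4;0 0 0 0 0 0 0.4;0 0 0 0 0 0 0.4;0 0 0 0 0 0 0.4",
)

```text
time: 24.75
ee_pos: [0.5894, 0.0354, 0.2385]
ee_rot: [179.3, 86.3, -14.1]
contact_force: [0.8, 0.2, -0.2]
gripper_width: 0.597
```

```bash
python3 - <<'E'
from h import *
turn()
st=robot.observe();im=cams.capture("wrist");cv2.imwrite("pics/w16.png",im[:,:,::-1]);C=cam("wrist",st)
print("pred head face",[(t,proj(C,c0+.0585*saxis(t)).round(1).tolist()) for t in(.2,.08,-.05)])
# bright grey head face blob near prediction, and slot
g=im.mean(2);u=proj(C,c0+.0585*saxis(.08)).astype(int)
m=((g>150)*255).astype(np.uint8)
n,l,s,ce=cv2.connectedComponentsWithStats(m)
for i in range(1,n):
    if np.linalg.norm(ce[i]-u)<40 and s[i,4]>30: print(ce[i].round(1),s[i])
T=cams.capture("top");cv2.imwrite("pics/top9.png",T[:,:,::-1])
d=cv2.absdiff(cv2.imread("pics/top0.png"),cv2.imread("pics/top9.png")).max(2)
for nm,(x,y) in dict(driver=(132,210),bottle=(152,165),jar=(371,164),box=(380,228),dish=(239,206),obj=(232,161),filt=(260,174)).items(): print(nm,(d[y-12:y+13,x-12:x+13]>40).sum())
E
```

```text
turn [ 1.511 -0.002 -0.007] f [ 0.2 -0.4 -0.7] tq [ 0.009 -0.254  0.076] w 51.9 j6 96.5 radius 142.9 ang 0.074
pred head face [(0.2, [255.6, 210.6]), (0.08, [256.1, 202.9]), (-0.05, [256.6, 194.0])]
[257.3 201.2] [243 188  32  28 542]
driver 0
bottle 0
jar 0
box 0
dish 158
obj 386
filt 136
```

```bash
python3 - <<'E'
from h import *
def ang(C,p,q,th,r):
    s=saxis(th);P=[]
    for u in(p,q):
        o,d=ray(C,u);P.append(o+d*((c0+r*s-o)@s)/(d@s))
    v=P[1]-P[0];yd=sx*np.cos(th)+zz*np.sin(th)   # e1=sy, e2=yd
    # clockwise seen from outside (looking along -s)
    return np.arctan2(v@sy,v@yd),np.linalg.norm(v)
def slot(im,c,w=11):
    g=im.mean(2).astype(np.float32);x,y=map(int,c);q=g[y-w:y+w+1,x-w:x+w+1];m=q<120
    yy,xx=np.nonzero(m);k=(xx-w)**2+(yy-w)**2<100;xx=xx[k];yy=yy[k]
    vx,vy,a,b=cv2.fitLine(np.c_[xx,yy].astype(np.float32),2,0,.01,.01).ravel();print(len(xx))
    o=np.array([x-w+a,y-w+b]);d=np.array([vx,vy]);return o-8*d,o+8*d
K=cam("wrist",robot.observe())
C2=cam("wrist",dict(ee_pos=np.array([.5381,.052,.2461]),ee_rot=[-89.682,64.245,-16.791]))
im2=cv2.imread("pics/w2.png");im16=cv2.imread("pics/w16.png")
a=ang(C2,*slot(im2,(289,191)),.9,.062);b=ang(K,*slot(im16,(257,201)),.07,.0585)
print(a,b)
# sense: clockwise seen from outside is rotation about -s
s=saxis(0);yd=sx;v=R.from_rotvec(-s*.1).as_matrix()@yd;print("cw changes angle by",np.arctan2(v@sy,v@yd))
print("turn cw mod pi",((b[0]-a[0])*(-1 if np.arctan2(v@sy,v@yd)<0 else 1))%np.pi)
E
```

```text
70
54
(np.float64(2.997999074814723), np.float64(0.0172487417226176)) (np.float64(-1.5650334982669043), np.float64(0.01312628813586106))
cw changes angle by -0.09999999999999999
turn cw mod pi 1.4214399194918341
```

```bash
python3 -c "
from workcell import robot
print(robot.close_job())"
```

```text
the job is handed in; nothing more can be done
None
```

I swung the collar onto the flat, tightened the set screw firmly, let go and handed the job in at about 25 s of the 72 s allowed. No verdict was reported.

- **Swing:** I pushed the screw's head round with one finger of the half-open gripper. The force fell to about 0 N, then rose to about 4 N just past the flat. When I backed off, the collar sprang back to about 0.09 rad, which is the flat's angle (about 0.08 rad) seen in the wrist images.
- **Tightening:** I gripped the head with 40 N and turned the gripper 1.51 rad clockwise. Comparing the slot in the head before and after gives a screw turn of about 1.42 rad, so there was a little slip in the grip. With the unknown starting angle, the screw should stand at about 1.32 to 1.47 rad, within the firm range.
- **Last checks:** The screw stands at about 0.055 rad against the flat's 0.08 rad, well within the 0.13 rad allowed. The gripper is about 90 mm clear, and the force reading is within its usual noise of about 1 N.
- **Bench:** In the top camera, the driver, bottle, jar and slide box show no change. The dish, objective and filter disc could not be confirmed that way. Their image patches did differ, most likely because the arm was over the stand, and the gripper was never brought near them.
- **Not confirmed:** The foot's pressing force was not measured. The wrist's torque about the screw axis stayed in the noise while tightening, so firmness rests on the measured turn.

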